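Close the two-part specimen mould and turn its keeper over it

ROBOT

A 6-joint arm with a two-finger parallel gripper is mounted at the origin on a cart in front of the work surface, level with it; the furniture and walls round the work are solid. World frame = base frame: x ahead of the robot, y to its left, z up, the work surface at z = 0. Lengths are in m, angles in degrees, forces in N, time in s.
With the tool pointing down it reaches from about 0.25 to 0.725 m from the base axis. Payload 9.7 kg.
Tool frame: the origin (TCP) lies midway between the tips of the shut fingers; the grasp point (between the pads) lies 19 mm behind it; z points along the fingers, y is the line along which they close (so a half turn about z gives the same grasp; the last joint's range is limited). The gripper opens to 85 mm and grips with 20 to 120 N. Pads are 22 mm wide; open, the fingers measure 114 mm over their backs; the gripper's body (76 mm by 85 mm) begins 54 mm behind the grasp point. The pads swing forward as they close: fully open they stand 13 mm farther back than shut.
Start: joints at [72.995, 4.979, 10.078, 95.1, 0, 90], TCP at [0.161, 0.526, 0.231] pointing down, gripper open.
Joint ranges: [-179.16, 179.16], [-48.56, 103.87], [-65.8, 70.77], [-126.05, 130.52], [-82.76, 87.17], [-180, 180]. Speed limits (degrees/s): [127.2, 127.2, 147.25, 180, 180, 180].

INTERFACE

Orientations are given as [roll, pitch, yaw] about the fixed x, y, z axes, in that order (R = Rz(yaw) Ry(pitch) Rx(roll)).
In Python, from workcell import bot gives the robot as it stands. The module is installed in compiled form; this text tells all that it offers.
- The arm moves only by the tool send_rows, never from a script. Its argument "moves" is one flat list of numbers, 7 for each row, row after row: the shift along the world's x, y, z normalised to -1 to 1, where 1 is 0.025 m, then the turn, a rotation vector about the world's x, y, z normalised to -1 to 1, where 1 is 0.15 rad, then the closure, from -1 (fully open) to 1 (shut), so that 0 is half open. A call has 1 to 8 rows; each row shifts and turns the commanded pose from where the row before left it; what a row does not reach is not made up. A row lasts 1/8 s, in which the tool goes at most 62.5 mm and 10.7 degrees, less where a joint would pass 70% of its speed; a pose out of reach is approached as far as the arm can. A call with a number of a shift or a turn outside -1 to 1 is refused whole. A call with a gripper value outside its range is refused whole. The fingers move at their own pace and stop on an object; "squeeze" is the grip in N (left out, the last holds). Time passes only in rows, so rows that do not move let the fingers close. It gives the time, the measured TCP pose, the force, the opening and the grip force at its end, in the units of the state.
- bot.get_obs(): the state, without advancing time (a new reading comes with each control period).
- bot.camera(name): name is "side" or "top"; returns a dict with "color" (400x640x3 uint8, red, green, blue), "camera_matrix" (3x3 intrinsics, pixels), "D" ([k1, k2, p1, p2, k3] as OpenCV has them; the pictures are not rectified), "R" (3x3) and "t" (3): a world point X has camera coordinates R X + t. Camera axes: x right, y down, z forward; pixel columns grow to the right and rows downward; lengths in m; the calibration is good to about 2 mm. A picture is of the moment at which its call begins. There is no depth.
- bot.job_done(): hands the job in; it is judged then, once.
Trained networks look in the newest picture that a camera, given by its name, has taken for a name from the list of things; names that differ only in an ending like _2 or _b are one class to them, and where a whole thing is asked for, a point or a joint stands for the part that bears it (a point fixed in the world has none). Each returns a list of dicts, best first, with "p" (0 to 1); they miss things now and then, are a little off and sometimes report something else, mostly with a low value. They report only what shows in the picture. A call takes as long as a camera call.
- bot.boxes_of(camera, query): "extent" ([left, top, right, bottom] in pixels, round what is visible of it).
- bot.trace(camera, query): "region" (400x640 bool, what is visible of it) and "extent" ([left, top, right, bottom] in pixels, round what is visible of it).
- bot.landmark_of(camera, query): "pixel" ([column, row] in pixels: a listed point, or the origin of a listed thing).
The state is a dict: "time": time; "q": joint angles; "qd": joint speeds; "joint_efforts": joint torques, N m; "ee_pos": TCP position; "tcp_rot": TCP orientation; "wrist_force": force on the tool from outside, world axes, zero at the start; "torque": the same for the moment, N m; "opening": finger opening in m; "grasp_force": force on a finger pad.
Only numpy, scipy, OpenCV 4.12 (cv2) and the standard library are available. Lean on these libraries where they do the work, as an engineer would, in place of code of your own. Each camera call takes 0.05 s, during which the arm holds its last target. There are 200 camera calls.

TASK

Close the mould: swing the red keeper out of the way if it is in the way, then take the loose top plate by its black handle, hold it level and lower it over the two guide pins (red-marked end over the thick pin) all the way down until it lies flush on the rails, keeping hold of it until it is down. Then let go, and turn the keeper by its knob over the plate until it meets its stop. Do not disturb the bottles, jars and tape roll that stand about.

Things in the scene. Friction and masses are not known exactly. Their poses are not given: they have to be found in the camera images.
- mould_base: Lower mould half bolted down, left of the middle. Grey bed 104 (x) x 200 (y) x 24 mm; two steel rails along x, 90 x 40 x 12 mm, at y = +66 and -66: their tops, 36 mm over the bench, are the plate's seat. A steel ring lies below seat height in the channel between. Front (-x) lug at y = +34 carries the keeper. Origin: centre of the underside; at yaw 0 x points away from the robot.
- pin_large (a point): Axis of the thick upright guide pin (16 mm, red-marked end, base y = +65) at seat height, 36 mm above the bench. Its tip is 28 mm above this point; the top 8 mm taper to less than half its width.
- pin_small (a point): Axis of the thin upright guide pin (12 mm, base y = -65) at seat height; tip 28 mm above this point, tapered likewise.
- top_plate: Loose blue top plate 90 (x) x 170 (y) x 16 mm, 0.44 to 0.72 kg, lying flat on the bench, right way up. Through holes at y = +65 (end with the red stripe) and y = -65. Black bar handle over its centre, pinched from above across plate y. Origin: centre of the underside; z up.
- hole_large (a point): Centre of the 18 mm hole (red-striped end, for the thick pin) in the plate's underside plane.
- hole_small (a point): Centre of the 14 mm hole (for the thin pin) in the plate's underside plane.
- handle (a point): Middle of the handle bar, 49 mm above the plate's underside. The bar runs along plate x: 66 long, 14 wide, 22 high (38 to 60 mm above the plate's underside), on two thin feet.
- keeper (a joint): Angle of the red keeper (rad) about its vertical pivot. 0 = closed against its stop, strap pointing along base +x over the seated plate; grows anticlockwise seen from above; 1.57 = strap along base +y; 1.75 = open stop. The plate can pass only above about 1.45. Starts from 0.1 to 1.65, stays where it is left (friction 0.08 N m).
- keeper_pivot (a point): Fixed point on the keeper's pivot axis, at base x = -72, y = +34, 58 mm above the bench.
- keeper_knob (a point): Middle of the keeper's upright round black knob, 22 mm diameter, 70 to 97 mm above the bench (this point 81), 60 mm from the pivot axis. The strap (18 mm wide, 6 thick) lies 55 to 61 mm above the bench, 3 mm over the seated plate.
- tape_roll: Bystander: grey tape roll lying flat, 72 mm across, 19 high. Origin under its centre.
- amber_bottle: Bystander: brown bottle, 56 mm across, 114 high. Origin under its centre.
- blue_jar: Bystander: white jar with blue lid, 58 mm across, 83 high. Origin under its centre.
- black_jar: Bystander: white jar with black lid, 66 mm across, 91 high. Origin under its centre.
- wash_bottle: Bystander: white wash bottle with red spout, 65 x 78 mm, 175 high. Origin under its centre.
- green_jar: Bystander: white jar with green lid, 52 mm across, 67 high. Origin under its centre.

How it is judged (in metres and radians):
On the way, in this order (a step that is already met when the one before it is completed fails the run):
1. the plate is on both pins and still held, level, within 14 mm of its seat (horizontal distance between hole_large and pin_large below 0.006 m and horizontal distance between hole_small and pin_small below 0.006 m and z of each of hole_large, hole_small in the frame of mould_base below 0.05 m and angle between top_plate's own z axis and vertical below 0.08 rad and contact force between the fingers and top_plate above 0.5 N), for 0.1 s.
2. the plate lies flush on the rails, let go, the keeper not yet closed (z of each of hole_large, hole_small in the frame of mould_base below 0.038 m and angle between top_plate's own z axis and vertical below 0.03 rad and contact force between the fingers and top_plate below 0.2 N and value of joint keeper above 0.6 rad), for 0.2 s.
3. the keeper is turned over the plate to its stop (value of joint keeper below 0.12 rad), for 0.2 s.
At the end, for the whole second after the job is handed in: The plate lies on both pins, the large hole on the thick pin (each hole within 4 mm of its pin's axis), flush on both rails (within 2 mm, tilt under 0.03 rad) and at rest, and the keeper is closed over it (under 0.12 rad) (horizontal distance between hole_large and pin_large below 0.004 m and horizontal distance between hole_small and pin_small below 0.004 m and z of each of hole_large, hole_small in the frame of mould_base below 0.038 m and angle between top_plate's own z axis and vertical below 0.03 rad and linear speed of top_plate below 0.02 m/s and value of joint keeper below 0.12 rad); the robot touches nothing.
It fails at once if the plate is tilted by more than 0.25 rad (angle between top_plate's own z axis and vertical above 0.25 rad).
It fails at once if a bystander is moved by more than 25 mm (distance of any of tape_roll, amber_bottle, blue_jar, black_jar, wash_bottle, green_jar from where it was at the start of the episode above 0.025 m).
It also fails if it takes over 67 s, if anything falls off the work surface, if the arm or the gripper's body presses on something with over 40 N, if the wrist force passes 120 N, or if a joint passes its speed limit or range.

## Working session

There is one attempt and no reset: what is moved stays moved. The work goes in short steps, Python scripts to look and compute and a tool call to move; the robot and the scene stay as the last step left them, time stands still between calls to the robot, and variables do not carry over. Pictures are saved under pics/ and viewed, at most 10 in all, crops included, and the job is handed in when it is done.

Besides the shell and the picture viewer there is one more tool, called after ">>>" by a JSON object that holds its "method" and its "body". send_rows: Moves the arm, as the interface text tells. Its arguments: {"type":"object","properties":{"moves":{"type":"array"},"squeeze":{"type":"number"}},"required":["moves"]}

```bash
mkdir -p pics
cat > h.py <<'E'
import numpy as np, cv2
from workcell import bot
def snap(n,fn=None):
    c=bot.camera(n)
    if fn: cv2.imwrite('pics/'+fn,c["color"][:,:,::-1])
    return c
def unproj(c,px,z):
    K,D=np.array(c["camera_matrix"]),np.array(c["D"]);R,t=np.array(c["R"]),np.array(c["t"])
    u=cv2.undistortPoints(np.array([[px]],float),K,D)[0,0]
    d=R.T@np.array([u[0],u[1],1]);o=-R.T@t
    return (o+d*(z-o[2])/d[2])
def proj(c,X):
    R,t=np.array(c["R"]),np.array(c["t"])
    return cv2.projectPoints(np.array([X],float),cv2.Rodrigues(R)[0],t,np.array(c["camera_matrix"]),np.array(c["D"]))[0].ravel()
def tri(cs,ps):
    from scipy.optimize import least_squares
    return least_squares(lambda X:np.concatenate([proj(c,X)-p for c,p in zip(cs,ps)]),unproj(cs[0],ps[0],0.05))
E
python3 - <<'E'
from h import *
o=bot.get_obs();print(o)
Z=dict(mould_base=0,pin_large=.036,pin_small=.036,top_plate=0,hole_large=0,hole_small=0,handle=.049,keeper_pivot=.058,keeper_knob=.081,tape_roll=0,amber_bottle=0,blue_jar=0,black_jar=0,wash_bottle=0,green_jar=0)
for n in ("top","side"):
    c=snap(n,n+"0.png")
    print(n,(-np.array(c["R"]).T@c["t"]).round(3))
    for k,z in Z.items():
        for r in bot.landmark_of(n,k)[:2]: print(k,round(r["p"],2),np.round(r["pixel"],1),unproj(c,r["pixel"],z).round(4))
E
```

```text
{'time': 0.0, 'q': array([7.29957450e+01, 5.01254531e+00, 1.00331243e+01, 9.50997337e+01,
       7.86684745e-05, 8.99994236e+01]), 'qd': array([-0.03525417, -0.02283592,  0.09251346,  0.1231724 ,  0.0607762 ,
       -0.1178443 ]), 'joint_efforts': array([-1.12399139e-03, -5.20392931e+01,  4.64800429e+01,  1.64735690e-02,
       -1.38005812e-04,  2.61610791e-05]), 'ee_pos': array([0.16077381, 0.52572912, 0.2305573 ]), 'tcp_rot': array([-1.79920845e+02, -7.94647131e-05,  1.62996321e+02]), 'wrist_force': array([-0.24353506, -0.03862826,  0.01911569]), 'torque': array([ 0.01604851,  0.0084604 , -0.0003712 ]), 'grasp_force': 0.0, 'opening': 0.08547814994539499}
top [0.328 0.086 1.341]
mould_base 0.91 [255. 208.] [0.5568 0.2949 0.    ]
pin_large 0.91 [232.6 213.9] [0.5357 0.3483 0.036 ]
pin_large 0.56 [280.6 207.8] [0.5503 0.2214 0.036 ]
pin_small 0.63 [281.9 208.8] [0.5475 0.2179 0.036 ]
top_plate 0.6 [441.2 207. ] [ 0.5525 -0.2101  0.    ]
hole_large 0.68 [422.5 195.9] [ 0.5838 -0.1613  0.    ]
hole_large 0.39 [192.7 238.4] [0.4763 0.4614 0.    ]
hole_small 0.93 [461.1 221.8] [ 0.5115 -0
[... 1026 characters left out ...]
.95 [294.3 310.7] [ 0.5227 -0.2522 -0.    ]
handle 0.63 [308.7 282.6] [ 0.557  -0.1968  0.049 ]
keeper_pivot 0.66 [292.8 173.8] [0.4635 0.3194 0.058 ]
keeper_knob 0.68 [312.5 166.9] [0.5311 0.3306 0.081 ]
keeper_knob 0.49 [362.6 246.9] [ 0.6979 -0.0833  0.081 ]
tape_roll 0.9 [314.3 250.2] [ 0.5589 -0.0104 -0.    ]
tape_roll 0.4 [305.8 298.8] [ 0.5492 -0.2085  0.    ]
amber_bottle 0.67 [361.1 245. ] [0.6983 0.0204 0.    ]
amber_bottle 0.26 [359.5 268.5] [ 0.6928 -0.0834  0.    ]
blue_jar 0.63 [301.3 168.8] [0.4801 0.4477 0.    ]
black_jar 0.81 [359.2 265.2] [ 0.692  -0.0696  0.    ]
wash_bottle 0.64 [362.8 308.8] [ 0.7005 -0.2368  0.    ]
green_jar 0.86 [279.2 268.6] [ 0.4642 -0.0953  0.    ]
```

Run:
```python
import cv2
a=cv2.imread('pics/top0.png');cv2.imwrite('pics/t1.png',cv2.resize(a[140:260,170:490],None,fx=2.5,fy=2.5,interpolation=cv2.INTER_CUBIC))
b=cv2.imread('pics/side0.png');
l=cv2.resize(b[140:240,260:390],None,fx=6,fy=6,interpolation=cv2.INTER_CUBIC)
cv2.imwrite('pics/s1.png',l)
```

```text
(no output)
```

View pics/t1.png

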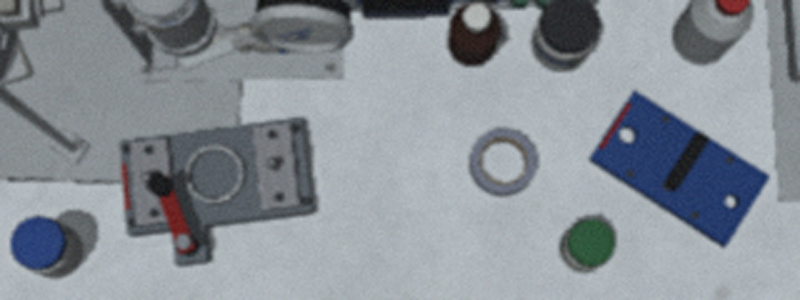

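View pics/s1.png

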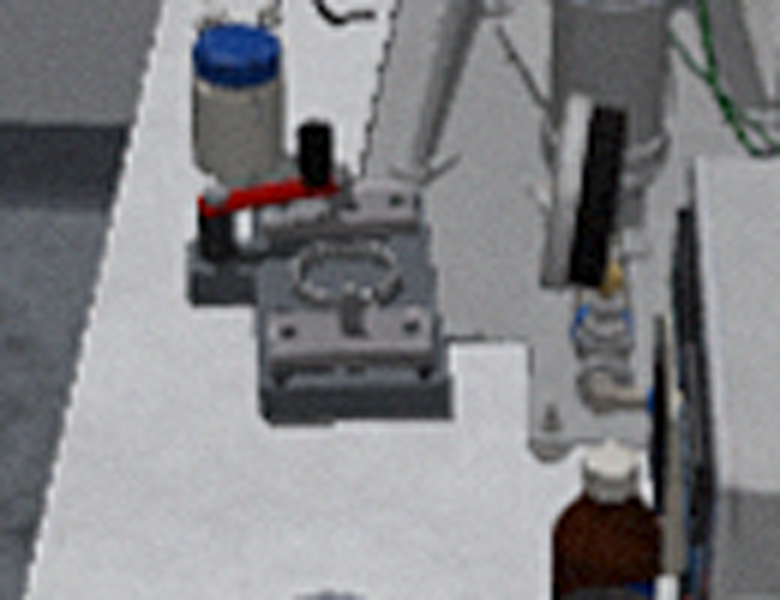

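Keeper (red, pivot ≈(185,242) in the crop, knob ≈(157,183)) points over the bed at about 0.3 rad, so it has to swing open. The plate lies at (680,165), its red end at the upper left. Next I fit the base and plate poses precisely.

```bash
cat > fit.py <<'E'
from h import *
from scipy.optimize import minimize
def rect(x0,x1,y0,y1,z): 
    p=[(x0,y0,z),(x1,y0,z),(x1,y1,z),(x0,y1,z)]; return [(p[i],p[(i+1)%4]) for i in range(4)]
BASE=rect(-.052,.052,-.1,.1,.024)+rect(-.045,.045,.046,.086,.036)+rect(-.045,.045,-.086,-.046,.036)
PLATE=rect(-.045,.045,-.085,.085,.016)
def grad(c):
    g=cv2.GaussianBlur(c["color"].astype(np.float32),(0,0),1.0)
    gx=cv2.Sobel(g,cv2.CV_32F,1,0);gy=cv2.Sobel(g,cv2.CV_32F,0,1)
    return np.sqrt((gx**2+gy**2).sum(2))
def samp(E):
    return np.concatenate([np.linspace(a,b,40)[2:-2] for a,b in E])
def toworld(P,p,z0=0):
    c,s=np.cos(p[2]),np.sin(p[2]);P=np.asarray(P)
    return np.c_[p[0]+c*P[:,0]-s*P[:,1],p[1]+s*P[:,0]+c*P[:,1],P[:,2]+z0]
def fit(cs,E,p0,z0=0):
    G=[grad(c) for c in cs];S=samp(E)
    def cost(p):
        W=toworld(S,p,z0);r=0
        for c,g in zip(cs,G):
            q=cv2.projectPoints(W,cv2.Rodrigues(np.array(c["R"]))[0],np.array(c["t"]),np.array(c["camera_matrix"]),np.array(c["D"]))[0][:,0].astype(np.float32)
            v=cv2.remap(g,q[:,0].copy(),q[:,1].copy(),cv2.INTER_LINEAR)
            r-=np.minimum(v,250).mean()
        return r
    best=None
    for dx in (-.006,0,.006):
      for dy in (-.006,0,.006):
        for da in (-.04,0,.04):
          s=np.array(p0)+[dx,dy,da]
          m=minimize(cost,s,method='Nelder-Mead',options=dict(initial_simplex=[s,s+[.003,0,0],s+[0,.003,0],s+[0,0,.03]],xatol=1e-5,fatol=1e-3))
          if best is None or m.fun<best.fun: best=m
    return best.x,best.fun
E
python3 - <<'E'
from fit import *
T,S=snap("top"),snap("side")
for n,E,p in (("base",BASE,(.555,.293,.13)),("plate",PLATE,(.549,-.205,-.63))):
    for l,cs in (("top",[T]),("side",[S]),("both",[T,S])):
        x,f=fit(cs,E,p);print(n,l,x.round(4),round(f,1))
print([(k,np.round(x,4)) for k,x in (("k",0),)])
E
```

```text
base top [0.545  0.2884 0.191 ] -165.1
base side [0.5474 0.2919 0.0308] -191.0
base both [0.5469 0.2888 0.2287] -336.8
plate top [ 0.5495 -0.208  -0.6163] -250.0
plate side [ 0.5526 -0.212  -0.6064] -233.8
plate both [ 0.5474 -0.2086 -0.6053] -474.1
[('k', np.int64(0))]
```

Run:
```python
from fit import *
T,S=snap("top"),snap("side")
Q=[unproj(T,(170+u/2.5,140+v/2.5),.024) for u,v in ((122,142),(303,118),(315,210),(133,236))]
print(np.round(Q,4),np.mean(Q,0))
Q=np.array(Q);d=Q[0]-Q[1]+Q[3]-Q[2];print("yaw",np.arctan2(-d[0],d[1]), np.linalg.norm(d)/2)
def draw(c,E,p,fn,x0,y0,w,h,f):
    im=cv2.resize(c["color"][y0:y0+h,x0:x0+w,::-1],None,fx=f,fy=f,interpolation=cv2.INTER_CUBIC)
    for EE,pp in zip(E,p):
        for a,b in EE:
            P=[tuple(np.int32(np.round((proj(c,X)-[x0,y0]+.5)*f-.5))) for X in toworld([a,b],pp)]
            cv2.line(im,tuple(map(int,P[0])),tuple(map(int,P[1])),(0,255,0),1)
    return im
import pickle
p=(Q[:,0].mean(),Q[:,1].mean(),np.arctan2(-d[0],d[1]))
a=draw(T,[BASE],[p],0,205,180,110,80,4)
b=draw(S,[BASE],[p],0,280,160,70,60,5)
H=max(a.shape[0],b.shape[0]);pad=lambda i:np.pad(i,((0,H-i.shape[0]),(0,0),(0,0)))
cv2.imwrite('pics/ov1.png',np.hstack([pad(a),pad(b)]))
```

```text
[[0.5847 0.389  0.024 ]
 [0.6082 0.1944 0.024 ]
 [0.5081 0.1815 0.024 ]
 [0.4831 0.3743 0.024 ]] [0.54600071 0.28478695 0.024     ]
yaw 0.1246319238493228 0.1952501318162462
```

View pics/ov1.png

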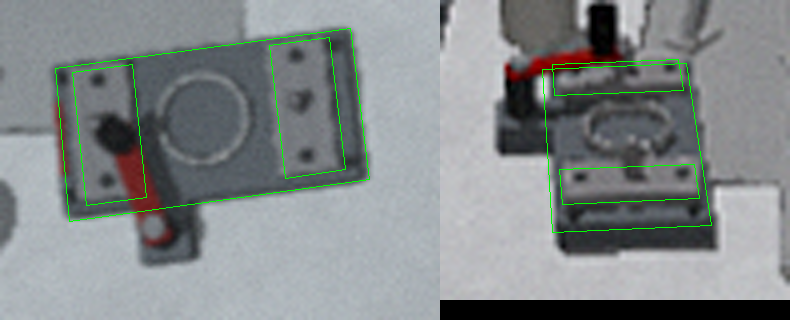

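The overlay matches the base (yaw about 0.125) within about 1 px in both views. I'll refine it locally.

```bash
cat >> fit.py <<'E'
def fitl(cs,E,p0,z0=0,r=(.005,.005,.04)):
    G=[np.sqrt(grad(c)) for c in cs];S=samp(E)
    def cost(p):
        W=toworld(S,p,z0);s=0
        for c,g in zip(cs,G):
            q=cv2.projectPoints(W,cv2.Rodrigues(np.array(c["R"]))[0],np.array(c["t"]),np.array(c["camera_matrix"]),np.array(c["D"]))[0][:,0].astype(np.float32)
            s-=cv2.remap(g,q[:,0].copy(),q[:,1].copy(),cv2.INTER_LINEAR).mean()
        return s
    from scipy.optimize import differential_evolution as de
    m=de(cost,[(a-b,a+b) for a,b in zip(p0,r)],seed=0,maxiter=60,tol=1e-6);return m.x,m.fun
E
python3 - <<'E'
from fit import *
T,S=snap("top"),snap("side")
BED=BASE[:4]
for l,cs in (("top",[T]),("side",[S]),("both",[T,S])):
    for n,E,p in (("base",BASE,(.546,.287,.125)),("bed",BED,(.546,.287,.125)),("plate",PLATE,(.549,-.208,-.61))):
        x,f=fitl(cs,E,p,r=(.008,.008,.04));print(l,n,x.round(4),round(f,2))
for k,z in (("pin_large",.036),("pin_small",.036),("hole_large",0),("hole_small",0),("handle",.049)):
    cands=[[r for r in bot.landmark_of(n,k)] for n in ("top","side")]
    print(k,[np.round(unproj(c,r[0]["pixel"],z)[:2],4) for c,r in zip((T,S),cands) if r])
# knob/pivot
for k,z in (("keeper_pivot",.058),("keeper_knob",.081)):
    print(k,[np.round(unproj(c,bot.landmark_of(n,k)[0]["pixel"],z)[:2],4) for c,n in ((T,"top"),(S,"side"))])
E
```

```text
top base [0.548  0.2886 0.1364] -12.7
top bed [0.5463 0.2861 0.1139] -16.9
top plate [ 0.5501 -0.206  -0.6049] -21.15
side base [0.5406 0.2898 0.114 ] -14.1
side bed [0.5485 0.2886 0.1266] -15.34
side plate [ 0.5454 -0.2114 -0.5994] -19.04
both base [0.5387 0.2879 0.1278] -26.36
both bed [0.5473 0.2864 0.1162] -31.76
both plate [ 0.5502 -0.205  -0.6067] -39.04
pin_large [array([0.5407, 0.3442]), array([0.5355, 0.362 ])]
pin_small [array([0.5567, 0.2246]), array([0.5518, 0.2355])]
hole_large [array([ 0.5869, -0.1579]), array([ 0.5967, -0.159 ])]
hole_small [array([ 0.5186, -0.2526]), array([ 0.5156, -0.2585])]
handle [array([ 0.5603, -0.2067]), array([ 0.5454, -0.1951])]
keeper_pivot [array([0.4608, 0.3151]), array([0.4694, 0.323 ])]
keeper_knob [array([0.5274, 0.3331]), array([0.5387, 0.3356])]
```

>>> {"method": "send_rows", "body": {"moves": [0.92, -0.48, 0, 0, 0, 0.276, 0, 0.92, -0.48, 0, 0, 0, 0.276, 0, 0.92, -0.48, 0, 0, 0, 0.276, 0, 0.92, -0.48, 0, 0, 0, 0.276, 0, 0.92, -0.48, 0, 0, 0, 0.276, 0, 0.92, -0.48, 0, 0, 0, 0.276, 0, 0.92, -0.48, 0, 0, 0, 0.276, 0, 0.92, -0.48, 0, 0, 0, 0.276, 0], "squeeze": 20}}

```text
time: 3.6
ee_pos: [0.3456, 0.4295, 0.2313]
tcp_rot: [180.0, 0.0, -177.9]
wrist_force: [-0.2, 0.2, -0.5]
opening: 0.0429
grasp_force: 0.0
```

>>> {"method": "send_rows", "body": {"moves": [0.92, -0.48, -0.3, 0, 0, 0.276, 0, 0.92, -0.48, -0.3, 0, 0, 0.276, 0, 0.92, -0.48, -0.3, 0, 0, 0.276, 0, 0.92, -0.48, -0.4, 0, 0, 0.276, 0, 0.92, -0.48, -0.4, 0, 0, 0.276, 0, 0.92, -0.48, -0.4, 0, 0, 0.276, 0, 0.92, -0.48, -0.4, 0, 0, 0.276, 0, 0.92, -0.48, -0.5, 0, 0, 0.276, 0]}}

```text
time: 4.6
ee_pos: [0.5297, 0.3336, 0.1561]
tcp_rot: [180.0, 0.0, -159.0]
wrist_force: [-0.4, -0.1, -0.7]
opening: 0.0424
grasp_force: 0.0
```

>>> {"method": "send_rows", "body": {"moves": [0, 0, -0.8, 0, 0, 0, 0, 0, 0, -0.9, 0, 0, 0, 0, 0, 0, -0.9, 0, 0, 0, 0, 0, 0, -0.7, 0, 0, 0, 0, 0, 0, 0, 0, 0, 0, 0.4, 0, 0, 0, 0, 0, 0, 1, 0, 0, 0, 0, 0, 0, 1, 0, 0, 0, 0, 0, 0, 1]}}

```text
time: 5.6
ee_pos: [0.5284, 0.3339, 0.0735]
tcp_rot: [180.0, -0.1, -159.0]
wrist_force: [-2.9, -0.0, -8.6]
opening: 0.021
grasp_force: 20.5
```

```bash
python3 -c "
import numpy as np
a=np.linspace(.368,1.73,13);p=.0605*np.c_[np.cos(a),np.sin(a)]/.025
print(np.round(np.diff(p,axis=0),2).tolist(),(a[1]-a[0])/.15)"
```

```text
[[-0.11, 0.25], [-0.14, 0.24], [-0.17, 0.22], [-0.19, 0.2], [-0.21, 0.18], [-0.23, 0.15], [-0.25, 0.12], [-0.26, 0.09], [-0.27, 0.06], [-0.27, 0.03], [-0.27, 0.0], [-0.27, -0.03]] 0.7566666666666666
```

>>> {"method": "send_rows", "body": {"moves": [-0.11, 0.25, 0, 0, 0, 0.757, 1, -0.14, 0.24, 0, 0, 0, 0.757, 1, -0.17, 0.22, 0, 0, 0, 0.757, 1, -0.19, 0.2, 0, 0, 0, 0.757, 1, -0.21, 0.18, 0, 0, 0, 0.757, 1, -0.23, 0.15, 0, 0, 0, 0.757, 1]}}

```text
time: 6.35
ee_pos: [0.5035, 0.3648, 0.0736]
tcp_rot: [-179.9, 0.0, -119.8]
wrist_force: [5.6, -0.9, -11.9]
opening: 0.0212
grasp_force: 20.4
```

>>> {"method": "send_rows", "body": {"moves": [-0.25, 0.12, 0, 0, 0, 0.757, 1, -0.26, 0.09, 0, 0, 0, 0.757, 1, -0.27, 0.06, 0, 0, 0, 0.757, 1, -0.27, 0.03, 0, 0, 0, 0.757, 1, -0.27, 0, 0, 0, 0, 0.757, 1, -0.27, -0.03, 0, 0, 0, 0.757, 1, 0, 0, 0, 0, 0, 0, 1]}}

```text
time: 7.22
ee_pos: [0.463, 0.3722, 0.0738]
tcp_rot: [-180.0, 0.0, -81.0]
wrist_force: [2.1, 3.3, -11.6]
opening: 0.0213
grasp_force: 20.3
```

>>> {"method": "send_rows", "body": {"moves": [0, 0, 0, 0, 0, 0, 0, 0, 0, 0, 0, 0, 0, 0, 0, 0, 0.6, 0, 0, 0, 0, 0, 0, 1, 0, 0, 0, 0, 0, 0, 1, 0, 0, 0, 0, 0, 0, 1, 0, 0, 0, 0, 0, -0.6, 1, 0, 0, -0.648, 0, 0.145, -0.96, 0, 0, 0, -0.648, 0]}}

```text
time: 8.22
ee_pos: [0.4672, 0.3332, 0.1926]
tcp_rot: [-179.8, 0.2, -92.3]
wrist_force: [0.0, -0.4, -0.2]
opening: 0.0428
grasp_force: 0.0
```

>>> {"method": "send_rows", "body": {"moves": [0.145, -0.97, 0, 0, 0, -0.648, -1, 0.145, -0.97, 0, 0, 0, -0.648, -1, 0.145, -0.97, 0, 0, 0, -0.648, -1, 0.145, -0.97, 0, 0, 0, -0.648, -1, 0.145, -0.97, 0, 0, 0, -0.648, -1, 0.145, -0.97, 0, 0, 0, -0.648, -1, 0.145, -0.97, 0, 0, 0, -0.648, -1, 0.145, -0.97, 0, 0, 0, -0.648, -1]}}

```text
time: 9.22
ee_pos: [0.4958, 0.1379, 0.1905]
tcp_rot: [-179.9, 0.1, -136.9]
wrist_force: [-0.1, -0.7, -0.1]
opening: 0.0852
grasp_force: 0.0
```

>>> {"method": "send_rows", "body": {"moves": [0.145, -0.97, 0, 0, 0, -0.648, -1, 0.145, -0.97, 0, 0, 0, -0.648, -1, 0.145, -0.97, 0, 0, 0, -0.648, -1, 0.145, -0.97, 0, 0, 0, -0.648, -1, 0.145, -0.97, 0, 0, 0, -0.648, -1, 0.145, -0.97, 0, 0, 0, -0.648, -1, 0.145, -0.97, 0, 0, 0, -0.648, -1, 0.145, -0.97, 0, 0, 0, -0.648, -1]}}

```text
time: 10.22
ee_pos: [0.5247, -0.0562, 0.1905]
tcp_rot: [-180.0, 0.1, 178.6]
wrist_force: [-0.0, -0.6, -0.1]
opening: 0.0853
grasp_force: 0.0
```

>>> {"method": "send_rows", "body": {"moves": [0.137, -0.86, 0, 0, 0, -0.553, -1, 0.137, -0.86, 0, 0, 0, -0.553, -1, 0.137, -0.86, 0, 0, 0, -0.553, -1, 0.137, -0.86, 0, 0, 0, -0.553, -1, 0.137, -0.86, 0, 0, 0, -0.553, -1, 0.137, -0.86, 0, 0, 0, -0.553, -1, 0.137, -0.86, 0, 0, 0, -0.553, -1]}}

```text
time: 11.1
ee_pos: [0.5487, -0.2067, 0.1905]
tcp_rot: [180.0, 0.1, 145.3]
wrist_force: [0.1, 0.6, 0.4]
opening: 0.0852
grasp_force: 0.0
```

Run:
```python
from fit import *
T,S=snap("top"),snap("side")
BED=BASE[:4]
for l,cs in (("top",[T]),("side",[S]),("both",[T,S])):
    for n,E,p in (("base",BASE,(.546,.287,.12)),("bed",BED,(.546,.287,.12))):
        x,f=fitl(cs,E,p,r=(.008,.008,.04));print(l,n,x.round(4),round(f,2))
for k,z in (("pin_large",.036),("pin_small",.036),("keeper_pivot",.058),("keeper_knob",.081),("mould_base",0)):
    print(k,[np.round(unproj(c,r["pixel"],z)[:2],4) for c,n in ((T,"top"),(S,"side")) for r in bot.landmark_of(n,k)[:1]])
print(bot.get_obs()["ee_pos"],bot.get_obs()["tcp_rot"])
a=cv2.resize(T["color"][180:260,205:315,::-1],None,fx=4,fy=4,interpolation=cv2.INTER_CUBIC)
b=cv2.resize(S["color"][160:240,270:360,::-1],None,fx=4,fy=4,interpolation=cv2.INTER_CUBIC)
cv2.imwrite('pics/k1.png',np.hstack([a,b]))
```

```text
top base [0.5494 0.2891 0.1103] -12.85
top bed [0.5464 0.2862 0.1113] -16.48
side base [0.554  0.2893 0.1304] -10.34
side bed [0.5502 0.2861 0.1404] -10.6
both base [0.553  0.2894 0.1273] -22.72
both bed [0.5474 0.2863 0.1135] -26.43
pin_large [array([0.5418, 0.34  ]), array([0.539 , 0.3729])]
pin_small [array([0.5479, 0.2275]), array([0.5545, 0.2398])]
keeper_pivot [array([0.466 , 0.3196])]
keeper_knob [array([0.4618, 0.3705])]
mould_base [array([0.5476, 0.2847]), array([0.5515, 0.2919])]
[ 0.54845734 -0.20542241  0.18890666] [1.79997928e+02 5.20561232e-03 1.45547253e+02]
```

View pics/k1.png

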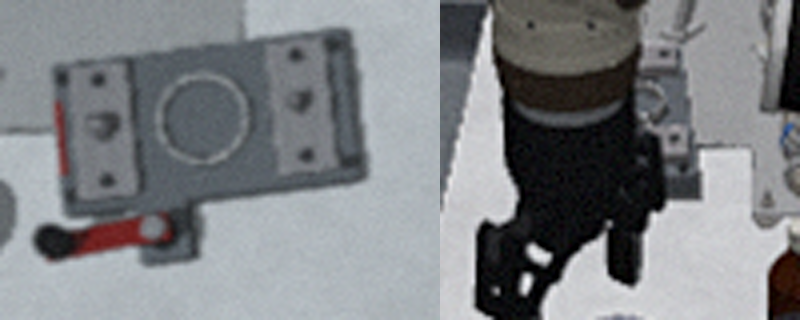

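>>> {"method": "send_rows", "body": {"moves": [0, 0, -0.9, 0, 0, 0, -1, 0, 0, -0.9, 0, 0, 0, -1, 0, 0, -0.9, 0, 0, 0, -1, 0, 0, -0.9, 0, 0, 0, -1, 0, 0, -0.9, 0, 0, 0, -1, 0, 0, -0.9, 0, 0, 0, -1, 0, 0, -0.9, 0, 0, 0, -1, 0, 0, 0, 0, 0, 0, -1]}}

```text
time: 12.7
ee_pos: [0.5473, -0.2052, 0.0296]
tcp_rot: [-180.0, -0.2, 145.5]
wrist_force: [-0.0, 0.5, 0.5]
opening: 0.085
grasp_force: 0.0
```

>>> {"method": "send_rows", "body": {"moves": [0, 0, 0, 0, 0, 0, 0, 0, 0, 0, 0, 0, 0, 0.3, 0, 0, 0, 0, 0, 0, 0.6, 0, 0, 0, 0, 0, 0, 1, 0, 0, 0, 0, 0, 0, 1, 0, 0, 0, 0, 0, 0, 1], "squeeze": 80}}

```text
time: 13.45
ee_pos: [0.5487, -0.2059, 0.032]
tcp_rot: [180.0, 0.1, 145.5]
wrist_force: [-0.5, 0.1, 5.8]
opening: 0.0122
grasp_force: 80.0
```

>>> {"method": "send_rows", "body": {"moves": [0, 0, 0.2, 0, 0, 0, 1, 0, 0, 0.5, 0, 0, 0, 1, 0, 0, 0.9, 0, 0, 0, 1, 0, 0, 1, 0, 0, 0, 1, 0, 0, 1, 0, 0, 0, 1, 0, 0, 1, 0, 0, 0, 1, 0, 0, 0.9, 0, 0, 0, 1, 0, 0, 0.5, 0, 0, 0, 1]}}

```text
time: 14.45
ee_pos: [0.5487, -0.2059, 0.1828]
tcp_rot: [180.0, 0.1, 145.5]
wrist_force: [0.2, 0.2, -4.8]
opening: 0.0127
grasp_force: 78.6
```

>>> {"method": "send_rows", "body": {"moves": [0, 0.4, 0, 0, 0, 0.1, 1, 0, 0.8, 0, 0, 0, 0.2, 1, 0, 0.95, 0, 0, 0, 0.23, 1, 0, 0.95, 0, 0, 0, 0.23, 1, 0, 0.95, 0, 0, 0, 0.23, 1, 0, 0.95, 0, 0, 0, 0.23, 1, 0, 0.95, 0, 0, 0, 0.23, 1, 0, 0.95, 0, 0, 0, 0.23, 1]}}

```text
time: 15.45
ee_pos: [0.5476, -0.0312, 0.1802]
tcp_rot: [-180.0, -0.1, 160.1]
wrist_force: [-0.1, -0.1, -4.1]
opening: 0.0128
grasp_force: 78.5
```

>>> {"method": "send_rows", "body": {"moves": [0, 0.95, 0, 0, 0, 0.23, 1, 0, 0.95, 0, 0, 0, 0.23, 1, 0, 0.95, 0, 0, 0, 0.23, 1, 0, 0.95, 0, 0, 0, 0.23, 1, 0, 0.95, 0, 0, 0, 0.23, 1, 0, 0.95, 0, 0, 0, 0.23, 1, 0, 0.95, 0, 0, 0, 0.23, 1, 0, 0.95, 0, 0, 0, 0.23, 1]}}

```text
time: 16.45
ee_pos: [0.5472, 0.1586, 0.1801]
tcp_rot: [-180.0, -0.1, 175.9]
wrist_force: [0.2, 0.4, -5.0]
opening: 0.0124
grasp_force: 78.5
```

>>> {"method": "send_rows", "body": {"moves": [0, 0.95, 0, 0, 0, 0.23, 1, 0, 0.95, 0, 0, 0, 0.23, 1, 0, 0.95, 0, 0, 0, 0.23, 1, 0, 0.8, 0, 0, 0, 0.2, 1, 0, 0.6, 0, 0, 0, 0.1, 1, 0, 0.2, 0, 0, 0, 0, 1, 0, 0, 0, 0, 0, 0, 1]}}

```text
time: 17.32
ee_pos: [0.5485, 0.2679, 0.1812]
tcp_rot: [-180.0, -0.0, -175.7]
wrist_force: [-0.7, 0.1, -5.2]
opening: 0.0129
grasp_force: 78.5
```

>>> {"method": "send_rows", "body": {"moves": [-0.03, 0.37, -0.5, 0, 0, 0.13, 1, -0.03, 0.37, -0.8, 0, 0, 0.14, 1, 0, 0, -0.8, 0, 0, 0, 1, 0, 0, -0.6, 0, 0, 0, 1, 0, 0, -0.26, 0, 0, 0, 1, 0, 0, 0, 0, 0, 0, 1, 0, 0, 0, 0, 0, 0, 1]}}

```text
time: 18.2
ee_pos: [0.5473, 0.2866, 0.1081]
tcp_rot: [180.0, 0.1, -173.4]
wrist_force: [0.7, 0.2, -4.1]
opening: 0.0127
grasp_force: 78.4
```

Run:
```python
from fit import *
o=bot.get_obs();print(o["ee_pos"],o["tcp_rot"],o["torque"])
T,S=snap("top"),snap("side")
z=o["ee_pos"][2]-.032
PE=[e for e in PLATE if 1]
for l,cs in (("top",[T]),("side",[S]),("both",[T,S])):
    x,f=fitl(cs,PE,(.548,.286,.115),z0=z,r=(.012,.012,.05));print(l,x.round(4),round(f,2))
for k,zz in (("hole_large",z+.016),("hole_small",z+.016),("pin_large",.064),("pin_small",.064)):
    print(k,[(n,round(r["p"],2),np.round(r["pixel"],1),np.round(unproj(c,r["pixel"],zz)[:2],4)) for c,n in ((T,"top"),(S,"side")) for r in bot.landmark_of(n,k)[:1]])
a=cv2.resize(T["color"][165:265,190:310,::-1],None,fx=5,fy=5,interpolation=cv2.INTER_CUBIC)
cv2.imwrite('pics/p1.png',a)
```

```text
[0.54732558 0.28659165 0.10810868] [ 1.79973107e+02  6.66320764e-02 -1.73415612e+02] [-0.0482274   0.04896016 -0.0392358 ]
top [0.5504 0.2858 0.0944] -7.19
side [0.5487 0.2939 0.1139] -15.56
both [0.5493 0.2886 0.1124] -22.15
hole_large [('top', 0.43, array([402.9, 241.4]), array([ 0.4515, -0.09  ])), ('side', 0.8, array([314.3, 164.3]), array([0.5375, 0.3298]))]
hole_small [('top', 0.88, array([278.7, 201.4]), array([0.5572, 0.2205])), ('side', 0.63, array([320.7, 184.3]), array([0.5663, 0.2066]))]
pin_large [('side', 0.68, array([315.4, 173.6]), array([0.542, 0.315]))]
pin_small [('top', 0.82, array([280.4, 208. ]), array([0.545, 0.219])), ('side', 0.79, array([319.3, 194.1]), array([0.5625, 0.1917]))]
```

View pics/p1.png

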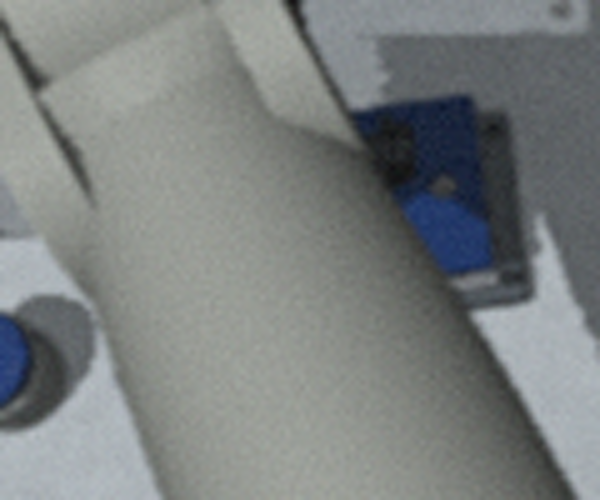

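Top view: the arm hides most of the plate, but its −y end shows with the small hole at ≈(443,185). The side view should show both plate and base, so I'll overlay models there.

Run:
```python
from fit import *
S=snap("side");x0,y0,w,h,f=270,145,80,85,7
im=cv2.resize(S["color"][y0:y0+h,x0:x0+w,::-1],None,fx=f,fy=f,interpolation=cv2.INTER_CUBIC)
raw=im.copy()
P4=PLATE+[((.045*a,-.085,0),(.045*a,-.085,.016)) for a in (1,-1)]+[((-.045,-.085,0),(.045,-.085,0))]
def circ(y,r,z): 
    t=np.linspace(0,6.2832,25);q=np.c_[r*np.cos(t),y+r*np.sin(t),0*t+z];return list(zip(q[:-1],q[1:]))
P4+=circ(.065,.009,.016)+circ(-.065,.007,.016)
B4=BASE[:4]+[((-.052,-.1,0),(.052,-.1,0))]
for EE,pp,z,col in ((P4,(.549,.2863,.115),.076,(0,255,0)),(B4,(.5468,.2863,.115),0,(0,255,255))):
    for a,b in EE:
        P=[tuple(int(round(v)) for v in (proj(S,X)-[x0,y0]+.5)*f-.5) for X in toworld([a,b],pp,z)]
        cv2.line(im,P[0],P[1],col,1)
# shrink to 800 wide
o=np.hstack([raw,im]);o=cv2.resize(o,None,fx=800/o.shape[1],fy=800/o.shape[1],interpolation=cv2.INTER_AREA);cv2.imwrite('pics/s2.png',o)
```

```text
(no output)
```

View pics/s2.png

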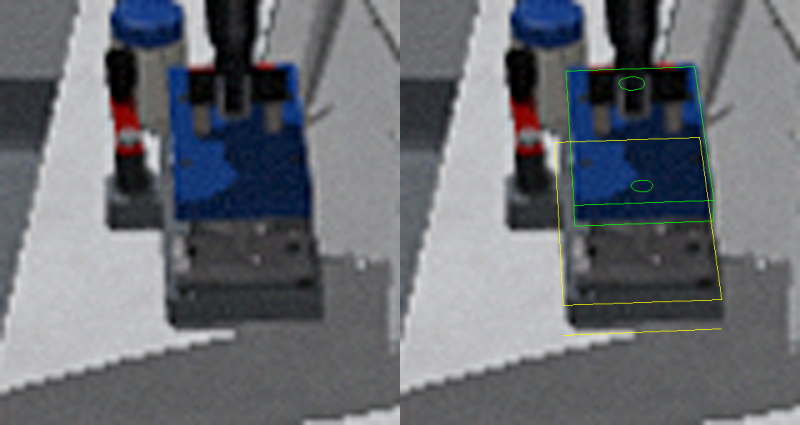

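Side view: both models sit slightly low, the base ~1.5 px and the plate ~1 px. I'll fit both from their fully visible front edges in this one view to get their relative offset.

Run:
```python
from fit import *
S=snap("side");T=snap("top")
v=lambda x,y,a,b:((x,y,a),(x,y,b))
PF=[((-.045,-.085,0),(.045,-.085,0)),v(-.045,-.085,0,.016),v(.045,-.085,0,.016),((-.045,-.085,.016),(-.045,.085,.016)),((.045,-.085,.016),(.045,.085,.016)),((-.045,.085,.016),(.045,.085,.016))]
BF=[((-.052,-.1,0),(.052,-.1,0)),((-.052,-.1,.024),(.052,-.1,.024)),v(-.052,-.1,0,.024),v(.052,-.1,0,.024),((.052,-.1,.024),(.052,-.055,.024)),((-.052,-.1,.024),(-.052,-.05,.024))]
for r in (.02,.04):
  x,f=fitl([S],PF,(.549,.288,.115),z0=.076,r=(.008,.01,r));print("plate",x.round(4),f)
  x,f=fitl([S],BF,(.547,.288,.115),z0=0,r=(.008,.01,r));print("base",x.round(4),f)
x,f=fitl([S],PF[3:5]+PF[:3],(.549,.288,.115),z0=.076,r=(.008,.01,.0001));print("plate",x.round(4),f)
x,f=fitl([S],BF,(.547,.288,.115),z0=0,r=(.008,.01,.0001));print("base",x.round(4),f)
PT=[((.02,-.085,.016),(-.02,-.085,.016)),((.045,-.085,.016),(.045,-.035,.016)),((-.045,-.085,.016),(-.045,-.065,.016))]
BT=[((.052,-.1,.024),(-.052,-.1,.024)),((-.052,-.1,.024),(-.052,-.075,.024)),((.052,-.1,.024),(.052,-.09,.024))]
x,f=fitl([T],PT,(.549,.286,.115),z0=.076,r=(.008,.008,.0001));print("T plate",x.round(4),f)
x,f=fitl([T],BT,(.547,.286,.115),z0=0,r=(.008,.008,.0001));print("T base",x.round(4),f)
print(bot.get_obs()["time"])
```

```text
plate [0.5483 0.2926 0.112 ] -17.622468948364258
base [0.546 0.295 0.135] -16.436140060424805
plate [0.5483 0.2926 0.112 ] -17.622468948364258
base [0.5446 0.295  0.1549] -16.486452102661133
plate [0.5481 0.2928 0.1149] -17.394744873046875
base [0.5471 0.2955 0.1151] -16.372655868530273
T plate [0.548  0.2853 0.1151] -12.816344261169434
T base [0.5453 0.2867 0.1151] -16.216745376586914
18.85
```

>>> {"method": "send_rows", "body": {"moves": [-0.07, 0.08, 0, 0, 0, 0, 1, 0, 0, -0.2, 0, 0, 0, 1, 0, 0, -0.2, 0, 0, 0, 1, 0, 0, -0.1, 0, 0, 0, 1, 0, 0, -0.1, 0, 0, 0, 1, 0, 0, 0, 0, 0, 0, 1]}}

```text
time: 19.6
ee_pos: [0.5451, 0.2884, 0.092]
tcp_rot: [-180.0, -0.0, -173.4]
wrist_force: [-0.3, 1.0, -4.0]
opening: 0.0126
grasp_force: 78.5
```

>>> {"method": "send_rows", "body": {"moves": [0, 0, -0.08, 0, 0, 0, 1, 0, 0, -0.08, 0, 0, 0, 1, 0, 0, 0, 0, 0, 0, 1]}}

```text
time: 19.98
ee_pos: [0.5451, 0.2884, 0.0881]
tcp_rot: [-180.0, -0.0, -173.4]
wrist_force: [0.9, 1.0, -4.4]
opening: 0.0131
grasp_force: 78.5
```

>>> {"method": "send_rows", "body": {"moves": [0, 0, -0.08, 0, 0, 0, 1, 0, 0, -0.08, 0, 0, 0, 1, 0, 0, -0.08, 0, 0, 0, 1, 0, 0, 0, 0, 0, 0, 1]}}

```text
time: 20.48
ee_pos: [0.5451, 0.2884, 0.082]
tcp_rot: [-180.0, -0.0, -173.4]
wrist_force: [-0.9, 0.7, -4.2]
opening: 0.0128
grasp_force: 78.5
```

>>> {"method": "send_rows", "body": {"moves": [0, 0, -0.08, 0, 0, 0, 1, 0, 0, -0.08, 0, 0, 0, 1, 0, 0, -0.08, 0, 0, 0, 1, 0, 0, -0.08, 0, 0, 0, 1, 0, 0, 0, 0, 0, 0, 1]}}

```text
time: 21.1
ee_pos: [0.5451, 0.2884, 0.074]
tcp_rot: [-180.0, -0.0, -173.4]
wrist_force: [-0.3, -0.0, -4.7]
opening: 0.0125
grasp_force: 78.5
```

>>> {"method": "send_rows", "body": {"moves": [0, 0, -0.08, 0, 0, 0, 1, 0, 0, -0.08, 0, 0, 0, 1, 0, 0, -0.06, 0, 0, 0, 1, 0, 0, 0, 0, 0, 0, 1]}}

```text
time: 21.6
ee_pos: [0.5451, 0.2884, 0.0686]
tcp_rot: [-180.0, -0.0, -173.4]
wrist_force: [-0.2, 0.4, -4.8]
opening: 0.0125
grasp_force: 78.5
```

>>> {"method": "send_rows", "body": {"moves": [0, 0, -0.04, 0, 0, 0, 1, 0, 0, -0.04, 0, 0, 0, 1, 0, 0, 0, 0, 0, 0, 1]}}

```text
time: 21.98
ee_pos: [0.5453, 0.2885, 0.0679]
tcp_rot: [180.0, 0.1, -173.4]
wrist_force: [-4.2, -1.5, 5.9]
opening: 0.0129
grasp_force: 79.9
```

>>> {"method": "send_rows", "body": {"moves": [0, 0, 0, 0, 0, 0, 0.4, 0, 0, 0, 0, 0, 0, 0, 0, 0, 0, 0, 0, 0, 0, 0, 0, 0.4, 0, 0, 0, 0, 0, 0, 0.8, 0, 0, 0, 0, 0, 0, 1, 0, 0, 0, 0, 0, 0, 1, 0, 0, 0, 0, 0, 0, 0.6, 0, 0, 0, 0], "squeeze": 20}}

```text
time: 22.98
ee_pos: [0.5456, 0.2887, 0.1638]
tcp_rot: [180.0, 0.1, -173.4]
wrist_force: [-0.8, 0.5, 0.0]
opening: 0.0426
grasp_force: 0.0
```

>>> {"method": "send_rows", "body": {"moves": [-0.275, 0.28, 0, 0, 0, 0.896, 0, -0.275, 0.28, 0, 0, 0, 0.896, 0, -0.275, 0.28, 0, 0, 0, 0.896, 0, -0.275, 0.28, 0, 0, 0, 0.896, 0, -0.275, 0.28, 0, 0, 0, 0.896, 0, -0.275, 0.28, 0, 0, 0, 0.896, 0]}}

```text
time: 23.72
ee_pos: [0.5037, 0.3306, 0.1618]
tcp_rot: [180.0, -0.0, -127.0]
wrist_force: [-0.8, -0.1, -0.4]
opening: 0.0425
grasp_force: 0.0
```

>>> {"method": "send_rows", "body": {"moves": [-0.275, 0.28, 0, 0, 0, 0.896, 0, -0.275, 0.28, 0, 0, 0, 0.896, 0, -0.275, 0.28, 0, 0, 0, 0.896, 0, -0.275, 0.28, 0, 0, 0, 0.896, 0, -0.275, 0.28, 0, 0, 0, 0.896, 0, -0.275, 0.28, 0, 0, 0, 0.896, 0, 0, 0, 0, 0, 0, 0, 0]}}

```text
time: 24.6
ee_pos: [0.4624, 0.3728, 0.1618]
tcp_rot: [180.0, -0.0, -81.0]
wrist_force: [1.3, 0.1, 0.3]
opening: 0.0426
grasp_force: 0.0
```

Run:
```python
from h import *
T,S=snap("top"),snap("side")
print([(r["p"],unproj(T,r["pixel"],.081)) for r in bot.landmark_of("top","keeper_knob")[:1]])
a=cv2.resize(T["color"][170:260,205:305,::-1],None,fx=4,fy=4,interpolation=cv2.INTER_CUBIC)
b=cv2.resize(S["color"][150:240,270:370,::-1],None,fx=4,fy=4,interpolation=cv2.INTER_CUBIC)
cv2.imwrite('pics/q1.png',np.hstack([a,b]))
```

```text
[(0.71, array([0.45547285, 0.37207141, 0.081     ]))]
```

View pics/q1.png

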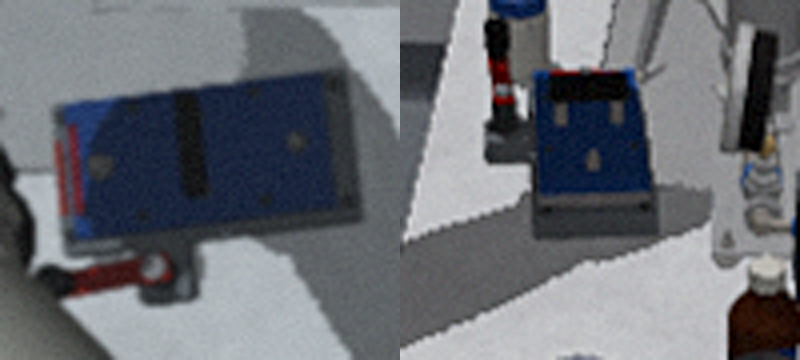

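The plate is seated with both pins through its holes, and the keeper is still open. At the closed end a radial pinch keeps the fingers clear of the handle. The tool already points that way, so I'll drag the knob without turning it.

>>> {"method": "send_rows", "body": {"moves": [0, 0, -0.9, 0, 0, 0, 0, 0, 0, -0.9, 0, 0, 0, 0, 0, 0, -0.9, 0, 0, 0, 0, 0, 0, -0.8, 0, 0, 0, 0, 0, 0, 0, 0, 0, 0, 0.4, 0, 0, 0, 0, 0, 0, 1, 0, 0, 0, 0, 0, 0, 1], "squeeze": 25}}

```text
time: 25.62
ee_pos: [0.4626, 0.3719, 0.074]
tcp_rot: [180.0, -0.1, -81.1]
wrist_force: [0.0, -3.1, -9.1]
opening: 0.0207
grasp_force: 25.5
```

```bash
python3 -c "
import numpy as np
a=np.linspace(1.73,.15,16);p=.0605*np.c_[np.cos(a),np.sin(a)]/.025
print(np.round(np.diff(p,axis=0),2).tolist())"
```

```text
[[0.25, 0.03], [0.25, 0.0], [0.25, -0.03], [0.25, -0.05], [0.24, -0.08], [0.23, -0.1], [0.22, -0.13], [0.21, -0.15], [0.19, -0.17], [0.17, -0.19], [0.15, -0.21], [0.13, -0.22], [0.1, -0.23], [0.08, -0.24], [0.05, -0.25]]
```

>>> {"method": "send_rows", "body": {"moves": [0.25, 0.03, 0, 0, 0, 0, 1, 0.25, 0, 0, 0, 0, 0, 1, 0.25, -0.03, 0, 0, 0, 0, 1, 0.25, -0.05, 0, 0, 0, 0, 1, 0.24, -0.08, 0, 0, 0, 0, 1, 0.23, -0.1, 0, 0, 0, 0, 1, 0.22, -0.13, 0, 0, 0, 0, 1]}}

```text
time: 26.5
ee_pos: [0.5044, 0.3643, 0.0748]
tcp_rot: [179.9, 0.1, -81.0]
wrist_force: [-6.9, 0.6, -3.9]
opening: 0.0208
grasp_force: 24.7
```

>>> {"method": "send_rows", "body": {"moves": [0.21, -0.15, 0, 0, 0, 0, 1, 0.19, -0.17, 0, 0, 0, 0, 1, 0.17, -0.19, 0, 0, 0, 0, 1, 0.15, -0.21, 0, 0, 0, 0, 1, 0.13, -0.22, 0, 0, 0, 0, 1, 0.1, -0.23, 0, 0, 0, 0, 1, 0.08, -0.24, 0, 0, 0, 0, 1, 0.05, -0.25, 0, 0, 0, 0, 1]}}

```text
time: 27.5
ee_pos: [0.5324, 0.3234, 0.0751]
tcp_rot: [-179.9, 0.2, -81.0]
wrist_force: [1.1, 5.4, -6.8]
opening: 0.0209
grasp_force: 26.7
```

Run:
```python
from h import *
o=bot.get_obs();print(o["ee_pos"],o["wrist_force"],o["torque"],o["opening"])
T,S=snap("top"),snap("side")
a=cv2.resize(T["color"][170:260,205:305,::-1],None,fx=4,fy=4,interpolation=cv2.INTER_CUBIC)
b=cv2.resize(S["color"][150:240,270:370,::-1],None,fx=4,fy=4,interpolation=cv2.INTER_CUBIC)
cv2.imwrite('pics/r1.png',np.hstack([a,b]))
```

```text
[0.53244748 0.32335545 0.0750733 ] [ 1.05661182  5.35458534 -6.84411955] [ 1.00896294 -0.13628176 -0.18104892] 0.020917383414345535
```

View pics/r1.png

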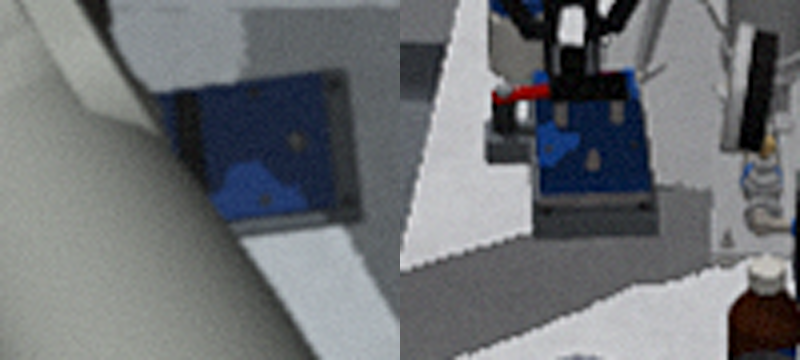

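>>> {"method": "send_rows", "body": {"moves": [0, -0.08, 0, 0, 0, 0, 1, 0, -0.08, 0, 0, 0, 0, 1, 0, 0, 0, 0, 0, 0, 1]}}

```text
time: 27.98
ee_pos: [0.5334, 0.3192, 0.0751]
tcp_rot: [-179.8, 0.1, -81.0]
wrist_force: [5.5, 5.5, -8.2]
opening: 0.0208
grasp_force: 26.3
```

>>> {"method": "send_rows", "body": {"moves": [0, -0.08, 0, 0, 0, 0, 1, 0, -0.08, 0, 0, 0, 0, 1, 0, 0, 0, 0, 0, 0, 1]}}

```text
time: 28.35
ee_pos: [0.5341, 0.3151, 0.0751]
tcp_rot: [-179.7, 0.1, -81.0]
wrist_force: [9.3, 5.2, -8.9]
opening: 0.0207
grasp_force: 25.2
```

>>> {"method": "send_rows", "body": {"moves": [0.03, -0.08, 0, 0, 0, 0, 1, 0.03, -0.05, 0, 0, 0, 0, 1, 0, 0, 0, 0, 0, 0, 1]}}

```text
time: 28.72
ee_pos: [0.5347, 0.3116, 0.0751]
tcp_rot: [-179.8, 0.1, -81.0]
wrist_force: [4.1, 4.5, -7.6]
opening: 0.0203
grasp_force: 23.9
```

Run:
```python
from h import *
S=snap("side")
x0,y0,w,h,f=285,160,60,45,12
im=cv2.resize(S["color"][y0:y0+h,x0:x0+w,::-1],None,fx=f,fy=f,interpolation=cv2.INTER_CUBIC)
P=np.array([.4715,.3118+.004,0])   # +4 mm: side-camera y bias
for k,col in ((0,(0,255,0)),(.12,(0,255,255)),(.25,(255,255,0))):
    a=k+.115;n=np.array([-np.sin(a),np.cos(a),0])*.009;d=np.array([np.cos(a),np.sin(a),0])
    for s in (1,-1):
        q=[tuple(int(v) for v in (proj(S,P+s*n+d*r+[0,0,.061])-[x0,y0]+.5)*f) for r in (0,.06)]
        cv2.line(im,q[0],q[1],col,1)
cv2.imwrite('pics/u1.png',im)
```

```text
(no output)
```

View pics/u1.png

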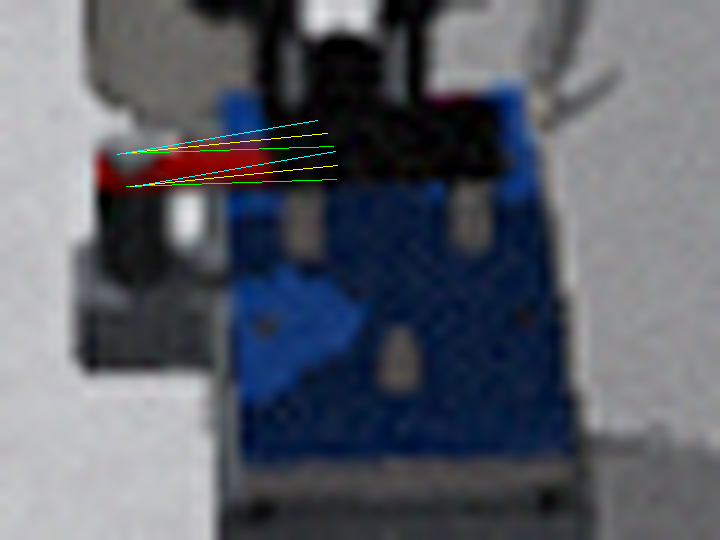

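>>> {"method": "send_rows", "body": {"moves": [0, 0, 0, 0, 0, 0, 0, 0, 0, 0, 0, 0, 0, 0, 0, 0, 0.6, 0, 0, 0, 0, 0, 0, 1, 0, 0, 0, 0, 0, 0, 1, 0, 0, 0, 0, 0, 0, 1, 0, 0, 0, 0, -0.5, -0.3, 1, 0, 0, 0, 0, -1, -0.6, 0.5, 0, 0, 0, 0]}}

```text
time: 29.78
ee_pos: [0.4962, 0.2884, 0.2044]
tcp_rot: [-179.9, 0.1, -81.0]
wrist_force: [-0.3, 0.2, -0.4]
opening: 0.0427
grasp_force: 0.0
```

>>> {"method": "send_rows", "body": {"moves": [-1, -0.6, 0, 0, 0, 0, 0, -1, -0.6, 0, 0, 0, 0, 0, -1, -0.6, 0, 0, 0, 0, 0, -1, -0.6, 0, 0, 0, 0, 0, -1, -0.6, 0, 0, 0, 0, 0, -1, -0.6, 0, 0, 0, 0, 0, 0, 0, 0, 0, 0, 0, 0]}}

```text
time: 30.65
ee_pos: [0.3452, 0.1977, 0.2037]
tcp_rot: [-179.8, 0.1, -81.0]
wrist_force: [-0.0, 0.1, -0.9]
opening: 0.0431
grasp_force: 0.0
```

Run:
```python
from h import *
T,S=snap("top"),snap("side")
for n,c in (("top",T),("side",S)):
  P={}
  for k,z in (("keeper_knob",.081),("keeper_pivot",.058)):
    r=bot.landmark_of(n,k)
    if r: P[k]=unproj(c,r[0]["pixel"],z);print(n,k,r[0]["p"],P[k].round(4))
  if len(P)==2: d=P["keeper_knob"]-P["keeper_pivot"];print("keeper",np.arctan2(d[1],d[0])-.115)
  hsv=cv2.cvtColor(c["color"],cv2.COLOR_RGB2HSV);m=((hsv[...,0]<8)|(hsv[...,0]>172))&(hsv[...,1]>130)&(hsv[...,2]>60)
  nl,L,st,ce=cv2.connectedComponentsWithStats(m.astype(np.uint8))
  for i in range(1,nl):
    if st[i,4]>15 and 190<ce[i,0]<340 and 150<ce[i,1]<260:
      q=np.argwhere(L==i)[:,::-1];W=np.array([unproj(c,x,.061)[:2] for x in q]);u=np.linalg.svd(W-W.mean(0))[2][0];print(n,st[i],W.mean(0).round(4),"ang",np.arctan2(u[1]*np.sign(u[0]),abs(u[0]))-.115)
a=cv2.resize(T["color"][170:260,205:305,::-1],None,fx=4,fy=4,interpolation=cv2.INTER_CUBIC)
b=cv2.resize(S["color"][150:240,270:370,::-1],None,fx=4,fy=4,interpolation=cv2.INTER_CUBIC)
cv2.imwrite('pics/v1.png',np.hstack([a,b]))
```

```text
top keeper_knob 0.53 [0.5265 0.3214 0.081 ]
top keeper_pivot 0.55 [0.4698 0.3166 0.058 ]
keeper -0.031007458255179976
top [239 216   8  18 103] [0.5031 0.3174] ang 0.05097258958612551
side keeper_knob 0.54 [0.5319 0.3446 0.081 ]
side keeper_pivot 0.63 [0.5531 0.2115 0.058 ]
keeper 1.6139311918677515
side [293 172  15   4  38] [0.4905 0.3179] ang 0.17285665244378
```

View pics/v1.png

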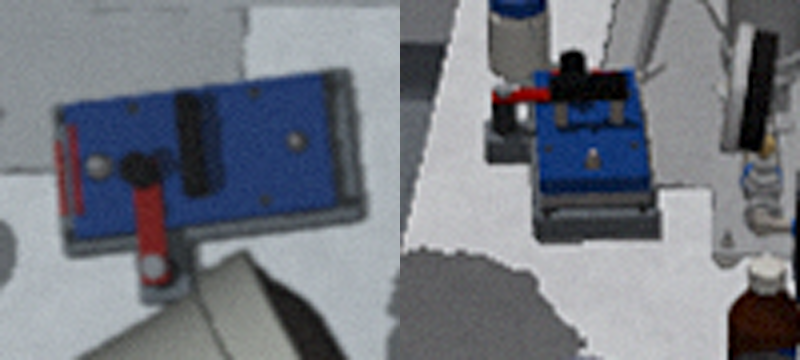

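The plate is seated and the keeper looks closed (about 0.0–0.05 rad). To be sure, I'll push the knob from its +y side with shut fingers until I feel the stop.

>>> {"method": "send_rows", "body": {"moves": [0.93, 0.85, 0, 0, 0, 0, 1, 0.93, 0.85, 0, 0, 0, 0, 1, 0.93, 0.85, 0, 0, 0, 0, 1, 0.93, 0.85, 0, 0, 0, 0, 1, 0.93, 0.85, 0, 0, 0, 0, 1, 0.93, 0.85, 0, 0, 0, 0, 1, 0.93, 0.85, 0, 0, 0, 0, 1, 0.93, 0.85, 0, 0, 0, 0, 1]}}

```text
time: 31.95
ee_pos: [0.533, 0.3691, 0.2009]
tcp_rot: [179.9, -0.0, -81.0]
wrist_force: [0.2, -0.6, -0.9]
opening: 0.0001
grasp_force: 0.0
```

>>> {"method": "send_rows", "body": {"moves": [0, 0, -1, 0, 0, 0, 1, 0, 0, -1, 0, 0, 0, 1, 0, 0, -1, 0, 0, 0, 1, 0, 0, -1, 0, 0, 0, 1, 0, 0, -1, 0, 0, 0, 1, 0, 0, 0, 0, 0, 0, 1]}}

```text
time: 32.7
ee_pos: [0.531, 0.3676, 0.074]
tcp_rot: [179.8, -0.1, -81.0]
wrist_force: [0.3, 0.1, 1.1]
opening: 0.0001
grasp_force: 0.0
```

>>> {"method": "send_rows", "body": {"moves": [0, -0.2, 0, 0, 0, 0, 1, 0, -0.2, 0, 0, 0, 0, 1, 0, -0.2, 0, 0, 0, 0, 1, 0, 0, 0, 0, 0, 0, 1]}}

```text
time: 33.2
ee_pos: [0.5322, 0.3528, 0.0774]
tcp_rot: [-180.0, 0.0, -81.0]
wrist_force: [0.6, 0.1, 0.4]
opening: -0.0
grasp_force: 0.0
```

>>> {"method": "send_rows", "body": {"moves": [0, -0.1, 0, 0, 0, 0, 1, 0, -0.1, 0, 0, 0, 0, 1, 0, -0.08, 0, 0, 0, 0, 1, 0, 0, 0, 0, 0, 0, 1]}}

```text
time: 33.7
ee_pos: [0.5319, 0.3461, 0.0768]
tcp_rot: [180.0, -0.0, -81.0]
wrist_force: [-0.1, -0.6, 0.5]
opening: -0.0003
grasp_force: 0.0
```

>>> {"method": "send_rows", "body": {"moves": [0, -0.08, 0, 0, 0, 0, 1, 0, -0.08, 0, 0, 0, 0, 1, 0, 0, 0, 0, 0, 0, 1]}}

```text
time: 34.08
ee_pos: [0.532, 0.3437, 0.0769]
tcp_rot: [-180.0, 0.2, -81.0]
wrist_force: [0.3, 8.2, -3.5]
opening: 0.0
grasp_force: 4.1
```

8 N with no further motion, well above the keeper's friction, so it is on its stop. Next I retreat and hand in.

>>> {"method": "send_rows", "body": {"moves": [0, 0.3, 0, 0, 0, 0, 1, 0, 0.3, 0.2, 0, 0, 0, 1, 0, 0, 1, 0, 0, 0, 1, 0, 0, 1, 0, 0, 0, 1, 0, 0, 1, 0, 0, 0, 1, 0, 0, 1, 0, 0, 0, 1, 0, 0, 0, 0, 0, 0, 1, 0, 0, 0, 0, 0, 0, 1]}}

```text
time: 35.08
ee_pos: [0.5318, 0.3573, 0.181]
tcp_rot: [180.0, -0.0, -81.0]
wrist_force: [0.5, -0.5, -0.6]
opening: 0.0001
grasp_force: 0.0
```

```bash
python3 -c "
from workcell import bot
o=bot.get_obs();print(o['ee_pos'],o['wrist_force']);print(bot.job_done())"
```

```text
[0.5318037  0.35726226 0.18095235] [ 0.54135838 -0.46274603 -0.58993961]
the job is handed in; nothing more can be done
None
```

I handed the job in at about 35 s, with no verdict returned: the plate is seated on both pins, the keeper is closed on its stop, and the arm is clear; I saw no contact with the bystanders.

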